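# Index the rotary table by counted handwheel turns and stand the spindle on it

### The arm

A 6-joint arm with a two-finger parallel gripper is mounted at the origin on a cart in front of the work surface, level with it; the furniture and walls round the work are solid. World frame = base frame: x ahead of the robot, y to its left, z up, the work surface at z = 0. Lengths are in m, angles in degrees, forces in N, time in s.
With the tool pointing down it reaches from about 0.3 to 0.75 m from the base axis. Payload 8.5 kg.
Tool frame: the origin (TCP) lies midway between the tips of the shut fingers; the grasp point (between the pads) lies ctrl.grip_depth behind it (ctrl.grip_depth is the distance from the TCP to the grasp point, in m); z points along the fingers, y is the direction in which the jaws open and shut (so a half turn about z gives the same grasp; the last joint's range is limited). The gripper opens to 85 mm and grips with 20 to 120 N. Pads are 22 mm wide; open, the fingers measure 114 mm over their backs; the gripper's body (76 mm by 85 mm) begins 54 mm behind the grasp point. The pads swing forward as they close: fully open they stand 13 mm farther back than shut.
Start: joints at [54.07, 21.807, 74.336, -0, 83.858, -12.336], TCP at [0.22, 0.504, 0.231] pointing down, gripper open.
Joint ranges: [-178.18, 178.18], [-50.72, 133.34], [12.68, 142.11], [-81.47, 261.47], [9.98, 163.14], [-165.26, 165.26]. Speed limits (degrees/s): [136.94, 136.94, 180, 180, 180, 180].

### API

Orientations are given as a 3x3 rotation matrix whose columns are the frame's x, y, z axes.
In Python, from bench import ctrl gives the robot as it stands. The module is installed in compiled form; this text tells all that it offers.
- The arm moves only by the tool play_rows, never from a script. Its argument "rows" is a list of rows, each a list of 7 numbers: the shift along the world's x, y, z in mm, then the turn, a rotation vector about the world's x, y, z in rad, then the opening, from 0 (shut) to 1 (fully open). In form: [[x, y, z, wx, wy, wz, hand], ...]. A call has exactly 10 rows; each row is the pose to reach, as a shift and turn from the pose measured when the call began; what a row does not reach only later rows make up. A row lasts 1/10 s, in which the tool goes at most 50 mm and 8.59 degrees, less where a joint would pass 70% of its speed; a pose out of reach is approached as far as the arm can. A call with a gripper value outside its range is refused whole. The fingers move at their own pace and stop on an object; the grip force is fixed at half the most. Time passes only in rows, so rows that repeat a pose let the fingers close, or fill a call up. It gives the time, the measured TCP pose, the force and the opening at its end, in the units of the state.
- ctrl.get_obs(): the state, without advancing time (a new reading comes with each control period).
- ctrl.capture(name): name is "scene" or "top" or "wrist"; returns (picture, depth): 384x512x3 uint8, red, green, blue; 384x512 float32, m along the optical axis (not along the pixel's ray), 0 where there is no reading.
- ctrl.camera_info(name): a dict with "camera_matrix" (3x3 intrinsics, pixels), "position" and "orientation" of the camera in the world; the wrist camera has in their place "hand_eye" (4x4, takes a point from camera to tool coordinates, whose origin is the TCP and whose axes are the flange's). Camera axes: x right, y down, z forward; pixel columns grow to the right and rows downward; lengths in m; the calibration is good to about 2 mm. The wrist camera is an equidistant fisheye: a pixel r from the principal point sees the ray r / f radians off the axis. A picture is of the moment at which its call begins: read the wrist's pose just before it. camera_info takes no time and is no camera call.
- ctrl.close_job(): hands the job in, once; it reports no verdict.
The state is a dict: "t": time; "joints": joint angles; "qd": joint speeds; "effort": joint torques, N m; "position": TCP position; "tcp_rot": TCP orientation; "force": force on the tool from outside, world axes, zero at the start; "torque": the same for the moment, N m; "gripper_width": opening from 0.0 (shut) to 1.0 (fully open).
Only numpy, scipy, OpenCV 4.12 (cv2) and the standard library are available. Lean on these libraries where they do the work, as an engineer would, in place of code of your own. Each camera call takes 0.05 s, during which the arm holds its last target. There are 200 camera calls.

### The job

Wind the indexer's handwheel clockwise (seen from above) until you feel it come up against its inner stop, then wind it back anticlockwise exactly two full turns, so that the rotary table advances one station. Then take the brass spindle out of its sloping wooden rest and stand it upright on the table's yellow pad, broad end down and centred, so that it stays there by itself without wobbling; leave the loose angle-iron offcut and brass block alone.

Things in the scene. Friction and masses are not known exactly. Their poses are not given: they have to be found in the camera images.
- indexer: grey housing of a geared rotary indexer, fixed to the bench. Origin on the bench under the centre of the round table; x points from the handwheel to the table, z up. The steel table is a disc 170 mm across, its top 75 mm above the bench; the handwheel's vertical axis is 155 mm from the table's, on the -x side.
- rotary_table (a joint): angle of the round table in rad, growing anticlockwise seen from above. A worm drives it from the handwheel: each full anticlockwise turn of the wheel adds pi/6 (30 deg), so two turns advance it one of six stations. Pushing the table does not turn it. The zero of this reading is arbitrary: it is not the stop.
- wheel_hub (a point): top of the handwheel's hub, on its vertical axis, 103 mm above the bench. Dark wheel, 127 mm across, rim top 95 mm up, three spokes. About 2 N at the crank turns it, and it stays where left. A hard stop inside ends its clockwise travel, at a different place round the circle every time, a quarter to 0.8 of a turn clockwise of the start.
- crank_top (a point): top centre of the red upright crank grip on the wheel rim, 57 mm from the wheel's axis. The grip is a round post up to 22 mm in diameter that stands 46 mm up from 92 to 138 mm above the bench. It can be pushed round from either side with shut fingers.
- yellow_pad (a point): centre of the yellow disc, 48 mm in diameter, painted flush on the table's top surface (75 mm above the bench), 52 mm from the table's axis; it turns with the table. The five other stations are plain grey discs.
- spindle: brass spindle, 165 mm long, 0.35 kg: a body 34 mm in diameter and 100 mm long, a short neck, and a head 28 mm in diameter from 122 to 165 mm. Origin at the centre of the flat broad end; z runs along the axis towards the head. At the start it leans in the rest 25 deg from vertical, head up, towards the rest's -x side.
- rest: wooden rest fixed to the bench, base plate 150 x 80 x 12 mm; origin under its centre. Its V trough slopes up towards its -x side, 25 deg from vertical, and carries the lower 87 mm of the spindle from below and both sides; the spindle's flat end stands on the trough's end plate, 44 mm up, at x = +30 mm. The head is free all round; pull the spindle out along its axis.
- angle: rusty angle-iron offcut, 45 x 50 x 50 mm, a loose bystander; origin under its centre
- brass: drilled brass block lying flat, 32 x 75 x 25 mm, a loose bystander; origin under its centre

How it is judged:
By the outcome, as a careful person would: the job done as asked, in the order asked, and still so for the second after the job is handed in, with the robot touching nothing.
It also fails if it takes over 72 s, if anything falls off the work surface, if the arm or the gripper's body presses on something with over 40 N, if the wrist force passes 120 N, or if a joint passes its speed limit or range.

## Working session

There is one attempt and no reset: what is moved stays moved. The work goes in short steps, Python scripts to look and compute and a tool call to move; the robot and the scene stay as the last step left them, time stands still between calls to the robot, and variables do not carry over. Pictures are saved under pics/ and viewed, about 8 in all and at most 12, crops included, and the job is handed in when it is done.

Besides the shell and the picture viewer there is one more tool, called after "Emit:" in YAML: its name, and indented under it one key for each argument. play_rows: Moves the arm, as the interface text tells. Its arguments: {"type":"object","properties":{"rows":{"type":"array"}},"required":["rows"]}

```bash
mkdir -p pics
python3 - <<'E'
from bench import ctrl
import cv2,numpy as np
np.set_printoptions(precision=4,suppress=True)
print(ctrl.get_obs(), ctrl.grip_depth)
for n in ("scene","top"):
    im,d=ctrl.capture(n); np.savez(f"{n}0.npz",im=im,d=d)
    cv2.imwrite(f"pics/{n}0.png",im[:,:,::-1]); print(n,ctrl.camera_info(n))
print(ctrl.camera_info("wrist"))
E
```

```text
{'t': 0.0, 'joints': array([ 54.0708,  21.8398,  74.3836,   0.0001,  83.8596, -12.3353]), 'qd': array([-0.0307, -0.0373,  0.0701, -0.0139, -0.1138,  0.0198]), 'effort': array([  0.0017, -44.8466, -23.1279,  -0.0001,   0.0048,  -0.    ]), 'position': array([0.22  , 0.5038, 0.2307]), 'tcp_rot': array([[-0.9164,  0.4003, -0.0009],
       [ 0.4003,  0.9164, -0.0012],
       [ 0.0003, -0.0014, -1.    ]]), 'force': array([-0.248 , -0.055 , -1.1481]), 'torque': array([-0.0306, -0.0144, -0.0344]), 'gripper_width': 1.0031759736183063} 0.0187
scene {'camera_matrix': array([[446.3044,   0.    , 263.0635],
       [  0.    , 446.3044, 184.4445],
       [  0.    ,   0.    ,   1.    ]]), 'position': array([-0.2326, -0.3758,  0.8109]), 'orientation': array([[ 0.4501, -0.5475,  0.7054],
       [-0.8928, -0.294 ,  0.3414],
       [ 0.0205, -0.7834, -0.6211]])}
top {'camera_matrix': array([[397.3999,   0.    , 250.0017],
       [  0.    , 397.3999, 193.2211],
       [  0.    ,   0.    ,   1.    ]]), 'position': array([0.4604, 0.0426, 1.148 ]), 'orientation': array([[-0.0228, -0.9936,  0.1108],
       [-0.9997,  0.0216, -0.0116],
       [ 0.0091, -0.111 , -0.9938]])}
{'camera_matrix': array([[297.3186,   0.    , 262.8714],
       [  0.    , 297.3186, 197.1793],
       [  0.    ,   0.    ,   1.    ]]), 'hand_eye': array([[-0.0007, -0.9492, -0.3145,  0.0796],
       [ 1.    , -0.0007,  0.    ,  0.0007],
       [-0.0003, -0.3145,  0.9492, -0.1421],
       [ 0.    ,  0.    ,  0.    ,  1.    ]])}
```

View pics/scene0.png

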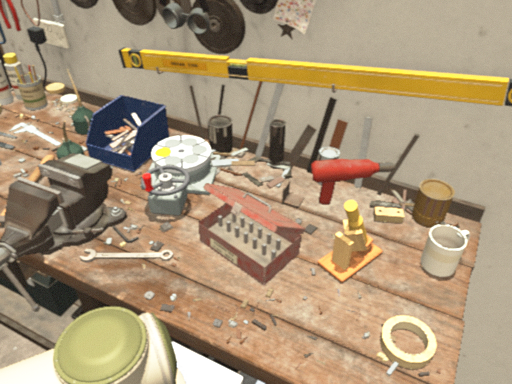

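View pics/top0.png

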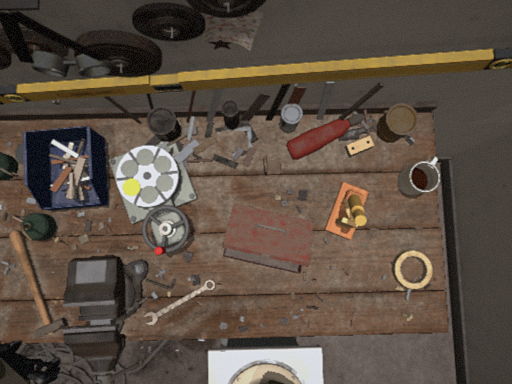

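The scene view shows the indexer at about (180,165) with the red crank at (147,182), and the spindle in its orange rest at (352,240). The top view has the table at (148,177), pad (131,187), wheel (167,230), crank (159,251) and rest (347,210).

```bash
cat > h.py <<'E'
from bench import ctrl
import cv2,numpy as np
np.set_printoptions(precision=4,suppress=True)
def ray(n,uv):
    c=ctrl.camera_info(n);uv=np.atleast_2d(uv).astype(float)
    K=c["camera_matrix"];p=np.c_[(uv-K[:2,2])/K[0,0],np.ones(len(uv))]
    return c["position"],p@c["orientation"].T
def plane(n,uv,z):
    o,d=ray(n,uv); return o+d*((z-o[2])/d[:,2])[:,None]
def cloud(n,d):
    v,u=np.mgrid[:d.shape[0],:d.shape[1]]
    o,r=ray(n,np.c_[u.ravel(),v.ravel()]); return (o+r*d.reshape(-1,1)).reshape(*d.shape,3)
def mask(im,lo,hi):
    return cv2.inRange(cv2.cvtColor(im,cv2.COLOR_RGB2HSV),np.array(lo),np.array(hi))
def blobs(m,amin=8):
    n,l,s,c=cv2.connectedComponentsWithStats(m); return [(l==i,s[i],c[i]) for i in range(1,n) if s[i,4]>=amin]
E
python3 - <<'E'
from h import *
D={n:np.load(n+"0.npz") for n in("top","scene")}
for n,roi in(("top",(100,140,200,270)),("scene",(130,130,230,220))):
    im=D[n]["im"];P=cloud(n,D[n]["d"])
    for nm,lo,hi in(("yellow",(22,120,90),(35,255,255)),("red",(0,150,80),(8,255,255)),("red2",(172,150,80),(180,255,255))):
        m=mask(im,lo,hi); mm=np.zeros_like(m); mm[roi[1]:roi[3],roi[0]:roi[2]]=m[roi[1]:roi[3],roi[0]:roi[2]]
        for b,s,c in blobs(mm): print(n,nm,s,c,np.median(P[b],0),"max z",P[b][:,2].max(),"plane",plane(n,c,.075 if nm=="yellow" else .138))
# table: depth points at 75mm
for n,roi in(("top",(100,140,200,215)),("scene",(140,125,225,185))):
    P=cloud(n,D[n]["d"]);Q=P[roi[1]:roi[3],roi[0]:roi[2]].reshape(-1,3)
    t=Q[abs(Q[:,2]-.075)<.006][:,:2]
    c,r=cv2.minEnclosingCircle(t.astype(np.float32)); print(n,"table",t.mean(0),c,r,len(t))
P=cloud("top",D["top"]["d"])
for nm,roi,zl in(("wheel",(135,200,195,260),(.085,.11)),):
    Q=P[roi[1]:roi[3],roi[0]:roi[2]].reshape(-1,3); t=Q[(Q[:,2]>zl[0])&(Q[:,2]<zl[1])][:,:2]
    print(nm,cv2.minEnclosingCircle(t.astype(np.float32)),t.mean(0),len(t))
for n,roi in(("top",(320,175,375,245)),("scene",(315,195,385,282))):
    im=D[n]["im"]; a,b,c,d=roi
    cv2.imwrite(f"pics/{n}_rest.png",cv2.resize(im[b:d,a:c,::-1],None,fx=6,fy=6,interpolation=cv2.INTER_CUBIC))
a=cv2.imread("pics/top_rest.png");b=cv2.imread("pics/scene_rest.png");h=max(len(a),len(b))
cv2.imwrite("pics/rest.png",np.hstack([cv2.copyMakeBorder(x,0,h-len(x),0,0,0) for x in(a,b)]))
E
```

```text
top yellow [123 178  17  17 223] [131.2152 186.6906] [0.6043 0.3523 0.0759] max z 0.08097617513817124 plane [[0.6049 0.3521 0.075 ]]
top red [154 246   9   9  58] [158.3793 250.3793] [0.4332 0.2648 0.137 ] max z 0.14105515072005526 plane [[0.4336 0.2642 0.138 ]]
scene yellow [156 147  14  10  97] [162.9072 151.7526] [0.6013 0.3535 0.0759] max z 0.8109401224384561 plane [[0.602  0.3535 0.075 ]]
scene red [142 173  11  19 120] [147.2083 181.7   ] [0.4242 0.2619 0.1205] max z 0.1398620957179012 plane [[0.4082 0.2466 0.138 ]]
top table [0.6334 0.3083] (0.618366539478302, 0.3333912193775177) 0.11384407430887222 2992
scene table [0.6339 0.3108] (0.62092524766922, 0.33273038268089294) 0.16176153719425201 1637
wheel ((0.4873415529727936, 0.25490087270736694), 0.0651303306221962) [0.4908 0.2541] 908
```

View pics/rest.png

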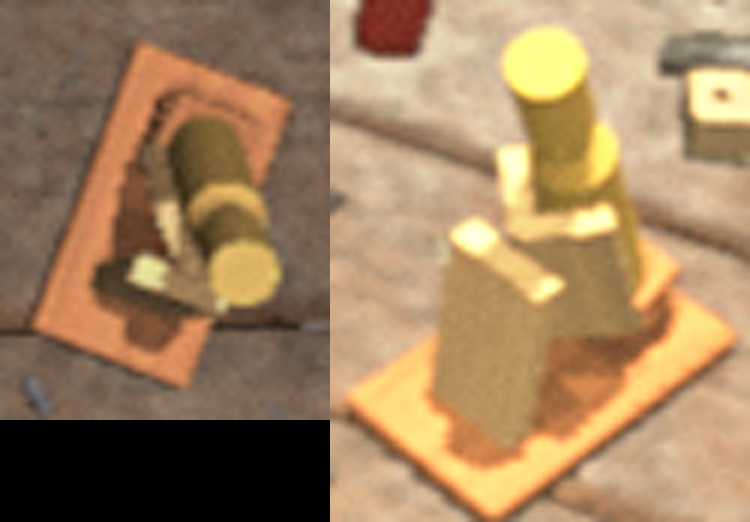

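Run:
```python
from h import *
D={n:np.load(n+"0.npz") for n in("top","scene")}
from scipy.optimize import least_squares
def circ(t,r):
    f=lambda p:np.hypot(*(t-p[:2]).T)-r
    return least_squares(f,t.mean(0),loss="soft_l1",f_scale=.002).x
P=cloud("top",D["top"]["d"])
# table: keep largest connected blob at 75mm, boundary fit
m=np.uint8(abs(P[...,2]-.075)<.005)*255; m=cv2.morphologyEx(m,cv2.MORPH_OPEN,np.ones((3,3)))
b=max([x for x in blobs(m) if 110<x[2][0]<190 and 140<x[2][1]<215],key=lambda x:x[1][4]); print(b[1],b[2])
cn=max(cv2.findContours(np.uint8(b[0]),0,1)[0],key=len)[:,0]; h=plane("top",cn,.075)[:,:2]
print("table",circ(h,.0845))
# wheel rim
m=np.uint8((P[...,2]>.086)&(P[...,2]<.107))*255; m[:200]=0;m[260:]=0;m[:,:135]=0;m[:,195:]=0
cn=max(cv2.findContours(m,0,1)[0],key=cv2.contourArea)[:,0]; h=plane("top",cn,.095)[:,:2]
print("wheel",circ(h,.063),cv2.fitEllipse(cn))
# rest base
for n,roi in(("top",(320,175,375,245)),("scene",(310,225,390,285))):
    im=D[n]["im"]; m=mask(im,(4,110,80),(17,255,255)); k=np.zeros_like(m);a,bb,c,d=roi;k[bb:d,a:c]=m[bb:d,a:c]
    bl=max(blobs(k),key=lambda x:x[1][4]); pts=np.argwhere(bl[0])[:,::-1]
    W=plane(n,pts,.012)[:,:2].astype(np.float32)*1000; r=cv2.minAreaRect(W);print(n,"rest",r,cv2.boxPoints(r).tolist())
    Pn=cloud(n,D[n]["d"]); 
    hm=mask(im,(18,90,60),(32,255,255))
    a,bb,c,d=(345,190,372,230) if n=="top" else (330,195,370,250)
    S=(Pn[bb:d,a:c][(hm[bb:d,a:c]>0)]); S=S[S[:,2]>.17]; t=S[S[:,2]>.178]
    print("head top region",S.mean(0),S.min(0),S.max(0),len(S))
# heights near the wheel/vice
for x in np.arange(.25,.75,.05):
    print("x%.2f"%x,[ "%3d"%(1000*P[...,2][(abs(P[...,0]-x)<.02)&(abs(P[...,1]-y)<.02)].max(initial=-1)) for y in np.arange(-.25,.56,.05)])
```

```text
[ 117  146   62   61 2926] [147.3927 176.0236]
table [0.6338 0.3085]
wheel [0.4903 0.2515] ((166.8955078125, 228.10951232910156), (45.08827209472656, 45.825626373291016), 18.535419464111328)
top rest ((529.7279663085938, -249.6885223388672), (114.01628112792969, 153.6090850830078), 67.87649536132812) [[437.10870361328125, -273.574462890625], [579.408203125, -331.42431640625], [622.3472290039062, -225.80258178710938], [480.0477294921875, -167.95272827148438]]
head top region [ 0.4996 -0.2286  0.2049] [ 0.4604 -0.2473  0.1703] [0.5194 0.0426 1.148 ] 143
scene rest ((526.4531860351562, -258.31793212890625), (157.57952880859375, 172.34353637695312), 75.21453094482422) [[423.02752685546875, -312.5077209472656], [589.6644897460938, -356.4898986816406], [629.8788452148438, -204.12814331054688], [463.24188232421875, -160.14596557617188]]
head top region [ 0.4876 -0.2356  0.1924] [-0.2326 -0.3758  0.1708] [ 0.5048 -0.2186  0.8109] 187
x0.25 ['  8', '  6', ' 13', ' 12', '  8', '  6', ' 15', '  5', '  5', '  5', ' 10', ' 12', '175', '470', '494', '404', '312']
x0.30 ['  5', '  6', ' 11', '  9',
[... 400 characters left out ...]
 '165', '  6', ' 98', '141', ' 97', '  8', '  7', '  6', ' 10', '191']
x0.50 ['201', '195', ' 96', '106', '139', '140', '135', '138', '  8', ' 98', '108', ' 98', ' 25', '  4', ' 11', ' 10', '  6']
x0.55 ['146', '112', '  7', ' 12', '  8', ' 86', ' 97', '  5', '  5', ' 96', ' 97', ' 97', ' 78', ' 17', ' 65', ' 59', ' 58']
x0.60 [' 55', '  6', '  7', ' 12', '  8', '  7', '  6', '  7', '  4', ' 26', ' 80', ' 81', ' 80', ' 78', '127', ' 88', ' 86']
x0.65 ['  6', '  8', '  5', '124', ' 10', ' 53', ' 25', ' 21', '  5', ' 21', ' 80', ' 81', ' 80', ' 80', '132', ' 82', ' 82']
x0.70 [' 29', '143', '145', '140', '106', ' 51', ' 34', ' 20', ' 26', ' 30', ' 79', ' 80', ' 80', ' 25', '132', ' 77', ' 79']
```

Run:
```python
from h import *
c=plane("top",np.array([[143,42],[292,100],[188,388],[35,328]])/6+[320-.4,175-.4],.012)
print(c, np.linalg.norm(np.diff(c[[0,1,2,3,0]],axis=0),axis=1)); o=c.mean(0)
ax=(c[0]+c[1]-c[2]-c[3]); ax/=np.linalg.norm(ax); print("rest",o,"x axis",ax,np.degrees(np.arctan2(ax[1],ax[0])))
S=o+ax*.030; S[2]=.044; a=-ax*np.sin(np.radians(25))+[0,0,np.cos(np.radians(25))]
print("spindle base",S,"axis",a,"top predicted",S+.165*a)
A=ray("top",[360.4,219.9]);B=ray("scene",[350.4,205.4])
M=np.c_[A[1][0],-B[1][0]];s=np.linalg.lstsq(M,B[0]-A[0],rcond=None)[0];p,q=A[0]+s[0]*A[1][0],B[0]+s[1]*B[1][0];print("tri",p,q)
print(plane("top",[360.4,219.9],.1935),plane("scene",[350.4,205.4],.1935))
```

```text
[[ 0.615  -0.2416  0.012 ]
 [ 0.5853 -0.312   0.012 ]
 [ 0.449  -0.2549  0.012 ]
 [ 0.4789 -0.1834  0.012 ]] [0.0764 0.1478 0.0775 0.148 ]
rest [ 0.5321 -0.248   0.012 ] x axis [ 0.9209 -0.3898  0.    ] -22.9449595270506
spindle base [ 0.5597 -0.2597  0.044 ] axis [-0.3892  0.1648  0.9063] top predicted [ 0.4955 -0.2325  0.1935]
tri [ 0.4966 -0.2331  0.1915] [ 0.4955 -0.2308  0.1908]
[[ 0.4965 -0.2325  0.1935]] [[ 0.4924 -0.2315  0.1935]]
```

Emit:
play_rows:
  rows:
    - [30,-34,0,0,0,0,1]
    - [61,-68,0,0,0,0,1]
    - [92,-103,0,0,0,0,1]
    - [123,-138,0,0,0,0,1]
    - [154,-172,0,0,0,0,1]
    - [185,-207,0,0,0,0,1]
    - [214,-239.5,0,0,0,0,1]
    - [214,-239.5,0,0,0,0,1]
    - [214,-239.5,-35,0,0,0,1]
    - [214,-239.5,-70,0,0,0,1]

```text
t: 1.1
position: [0.4341, 0.2644, 0.1602]
tcp_rot: [[-0.916, 0.401, 0.001], [0.401, 0.916, -0.0], [-0.001, 0.0, -1.0]]
force: [-0.4, 0.5, -0.4]
gripper_width: 1.003
```

Emit:
play_rows:
  rows:
    - [0,0,-20,0,0,0,1]
    - [0,0,-40,0,0,0,1]
    - [0,0,-47,0,0,0,1]
    - [0,0,-47,0,0,0,0.6]
    - [0,0,-47,0,0,0,0.3]
    - [0,0,-47,0,0,0,0]
    - [0,0,-47,0,0,0,0]
    - [0,0,-47,0,0,0,0]
    - [0,0,-47,0,0,0,0]
    - [0,0,-47,0,0,0,0]

```text
t: 2.1
position: [0.4343, 0.2647, 0.114]
tcp_rot: [[-0.916, 0.401, 0.002], [0.401, 0.916, 0.0], [-0.002, 0.001, -1.0]]
force: [-2.3, 1.0, 6.1]
gripper_width: 0.223
```

```bash
cat > arc.py <<'E'
import sys,numpy as np
def rows(x,y,step,n=10,c=(.490,.252),r=.057,hold=0,hand=0):
    a=np.arctan2(y-c[1],x-c[0]); print("angle",np.degrees(a),"r",np.hypot(x-c[0],y-c[1]))
    t=a+np.radians(step)*np.arange(1,n+1)
    X=(np.c_[c[0]+r*np.cos(t)-x,c[1]+r*np.sin(t)-y]*1000).round(1).tolist()
    X+= [X[-1]]*(10-n); print([[p,q,0,0,0,0,hand] for p,q in X])
if __name__=="__main__":
    v=list(map(float,sys.argv[1:])); rows(v[0],v[1],v[2],int(v[3]))
E
python3 arc.py .4343 .2647 -6 10
```

```text
angle 167.155726026279 r 0.05712950201078246
[[1.8, 5.7, 0, 0, 0, 0, 0], [4.0, 11.2, 0, 0, 0, 0, 0], [6.8, 16.5, 0, 0, 0, 0, 0], [10.1, 21.5, 0, 0, 0, 0, 0], [13.9, 26.1, 0, 0, 0, 0, 0], [18.2, 30.2, 0, 0, 0, 0, 0], [22.9, 33.9, 0, 0, 0, 0, 0], [27.9, 37.1, 0, 0, 0, 0, 0], [33.3, 39.7, 0, 0, 0, 0, 0], [38.9, 41.8, 0, 0, 0, 0, 0]]
```

Emit:
play_rows:
  rows:
    - [1.8,5.7,0,0,0,0,0]
    - [4.0,11.2,0,0,0,0,0]
    - [6.8,16.5,0,0,0,0,0]
    - [10.1,21.5,0,0,0,0,0]
    - [13.9,26.1,0,0,0,0,0]
    - [18.2,30.2,0,0,0,0,0]
    - [22.9,33.9,0,0,0,0,0]
    - [27.9,37.1,0,0,0,0,0]
    - [33.3,39.7,0,0,0,0,0]
    - [38.9,41.8,0,0,0,0,0]

```text
t: 3.1
position: [0.47, 0.3062, 0.1137]
tcp_rot: [[-0.916, 0.401, -0.006], [0.401, 0.916, -0.001], [0.005, -0.003, -1.0]]
force: [-16.3, -2.5, 8.2]
gripper_width: 0.223
```

```bash
python3 -c "
from h import *
o=ctrl.get_obs();print(o['position'],o['force'],o['torque'])
im,d=ctrl.capture('top');cv2.imwrite('pics/t1.png',cv2.resize(im[130:280,90:240,::-1],None,fx=4,fy=4))"
python3 arc.py .4732 .3065 -5 4;python3 arc.py .4732 .3065 -4 7
```

```text
[0.47   0.3062 0.1137] [-16.3116  -2.4633   8.1519] [-0.1428  2.7387 -0.6928]
angle 107.13227429556241 r 0.0570306058182797
[[4.8, 1.2, 0, 0, 0, 0, 0], [9.7, 2.1, 0, 0, 0, 0, 0], [14.7, 2.5, 0, 0, 0, 0, 0], [19.7, 2.4, 0, 0, 0, 0, 0], [19.7, 2.4, 0, 0, 0, 0, 0], [19.7, 2.4, 0, 0, 0, 0, 0], [19.7, 2.4, 0, 0, 0, 0, 0], [19.7, 2.4, 0, 0, 0, 0, 0], [19.7, 2.4, 0, 0, 0, 0, 0], [19.7, 2.4, 0, 0, 0, 0, 0]]
angle 107.13227429556241 r 0.0570306058182797
[[3.8, 1.0, 0, 0, 0, 0, 0], [7.8, 1.8, 0, 0, 0, 0, 0], [11.7, 2.3, 0, 0, 0, 0, 0], [15.7, 2.5, 0, 0, 0, 0, 0], [19.7, 2.4, 0, 0, 0, 0, 0], [23.6, 2.1, 0, 0, 0, 0, 0], [27.5, 1.5, 0, 0, 0, 0, 0], [27.5, 1.5, 0, 0, 0, 0, 0], [27.5, 1.5, 0, 0, 0, 0, 0], [27.5, 1.5, 0, 0, 0, 0, 0]]
```

View pics/t1.png

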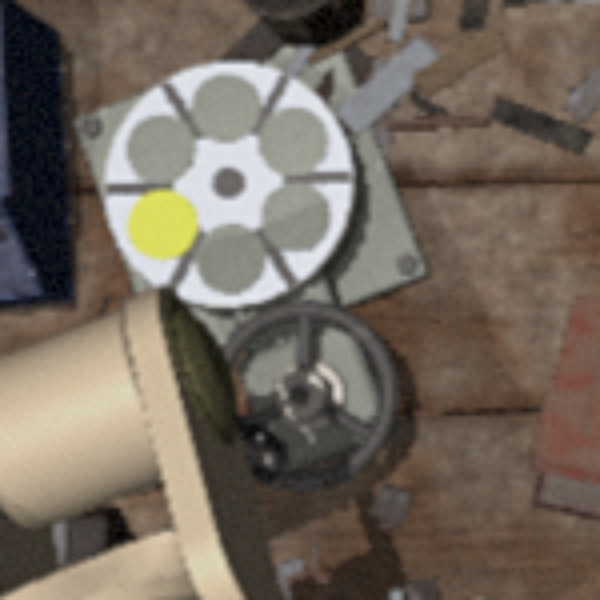

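```bash
python3 arc.py .470 .3062 -4 8; python3 -c "
import numpy as np
for a in range(80,-130,-8): print(a,(490+57*np.cos(np.radians(a))).round(1),(252+57*np.sin(np.radians(a))).round(1),end=' | ')"
```

```text
angle 110.25424690312333 r 0.05777231170725301
[[4.0, 0.5, 0, 0, 0, 0, 0], [7.9, 1.5, 0, 0, 0, 0, 0], [11.8, 2.2, 0, 0, 0, 0, 0], [15.8, 2.6, 0, 0, 0, 0, 0], [19.7, 2.8, 0, 0, 0, 0, 0], [23.7, 2.7, 0, 0, 0, 0, 0], [27.7, 2.3, 0, 0, 0, 0, 0], [31.6, 1.6, 0, 0, 0, 0, 0], [31.6, 1.6, 0, 0, 0, 0, 0], [31.6, 1.6, 0, 0, 0, 0, 0]]
80 499.9 308.1 | 72 507.6 306.2 | 64 515.0 303.2 | 56 521.9 299.3 | 48 528.1 294.4 | 40 533.7 288.6 | 32 538.3 282.2 | 24 542.1 275.2 | 16 544.8 267.7 | 8 546.4 259.9 | 0 547.0 252.0 | -8 546.4 244.1 | -16 544.8 236.3 | -24 542.1 228.8 | -32 538.3 221.8 | -40 533.7 215.4 | -48 528.1 209.6 | -56 521.9 204.7 | -64 515.0 200.8 | -72 507.6 197.8 | -80 499.9 195.9 | -88 492.0 195.0 | -96 484.0 195.3 | -104 476.2 196.7 | -112 468.6 199.2 | -120 461.5 202.6 | -128 454.9 207.1 |
```

Emit:
play_rows:
  rows:
    - [4.0,0.5,0,0,0,0,0]
    - [7.9,1.5,0,0,0,0,0]
    - [11.8,2.2,0,0,0,0,0]
    - [15.8,2.6,0,0,0,0,0]
    - [19.7,2.8,0,0,0,0,0]
    - [23.7,2.7,0,0,0,0,0]
    - [27.7,2.3,0,0,0,0,0]
    - [30,1.9,0,0,0,0,0]
    - [30,1.9,0,0,0,0,0]
    - [30,1.9,0,0,0,0,0]

```text
t: 4.15
position: [0.5007, 0.3098, 0.1143]
tcp_rot: [[-0.916, 0.401, -0.004], [0.401, 0.916, 0.003], [0.005, 0.001, -1.0]]
force: [-2.7, 5.3, 4.4]
gripper_width: 0.196
```

Emit:
play_rows:
  rows:
    - [4,-1,0,0,0,0,0]
    - [7.9,-2.5,0,0,0,0,0]
    - [11.6,-4,0,0,0,0,0]
    - [15.2,-5.8,0,0,0,0,0]
    - [15.2,-5.8,0,0,0,0,0]
    - [15.2,-5.8,0,0,0,0,0]
    - [15.2,-5.8,0,0,0,0,0]
    - [15.2,-5.8,0,0,0,0,0]
    - [15.2,-5.8,0,0,0,0,0]
    - [15.2,-5.8,0,0,0,0,0]

```text
t: 5.15
position: [0.5159, 0.304, 0.1143]
tcp_rot: [[-0.916, 0.401, -0.004], [0.401, 0.916, 0.003], [0.005, 0.001, -1.0]]
force: [0.3, -0.6, -0.1]
gripper_width: 0.001
```

```bash
python3 -c "
from h import *
o=ctrl.get_obs();print(o['position'])
ims=[ctrl.capture(n)[0] for n in('wrist','scene','top')]
w=ims[0];s=cv2.resize(ims[1][120:220,100:240],None,fx=3.6,fy=3.84)[:384]
cv2.imwrite('pics/w2.png',np.hstack([cv2.resize(w,(440,330)),cv2.resize(s,(340,330))])[:,:,::-1])"
```

```text
[0.5159 0.304  0.1143]
```

View pics/w2.png

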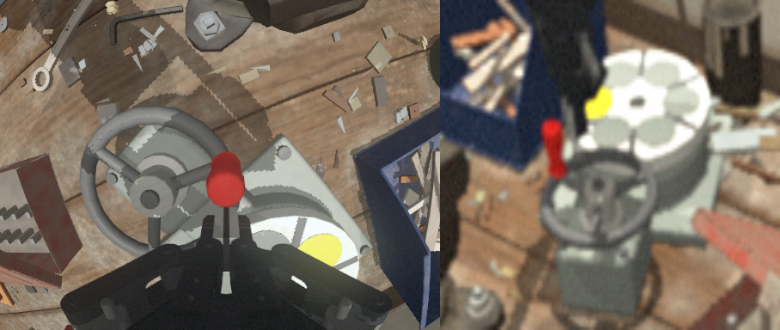

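The wrist view shows the crank slipped out of the pads, now just beside the shut fingers at about (226,180) of the picture. I'll push it with shut fingers along the crank circle instead.

Emit:
play_rows:
  rows:
    - [0,0,20,0,0,0,0]
    - [0,0,42,0,0,0,0]
    - [0,0,42,0,0,0,0]
    - [-20,-1,42,0,0,0,0]
    - [-40,-2,42,0,0,0,0]
    - [-56,-3,42,0,0,0,0]
    - [-56,-3,42,0,0,0,0]
    - [-56,-3,20,0,0,0,0]
    - [-56,-3,-4,0,0,0,0]
    - [-56,-3,-4,0,0,0,0]

```text
t: 6.3
position: [0.4591, 0.3003, 0.1074]
tcp_rot: [[-0.916, 0.402, -0.01], [0.402, 0.916, 0.0], [0.009, -0.004, -1.0]]
force: [0.0, 0.0, -0.3]
gripper_width: 0.004
```

```bash
python3 -c "
from h import *
print(ctrl.get_obs()['position'])
P={}
for n,(a,b,c,d) in (('scene',(120,130,230,220)),('top',(130,190,210,270))):
    im,dd=ctrl.capture(n); 
    m=mask(im,(0,150,60),(8,255,255)); k=np.zeros_like(m); k[b:d,a:c]=m[b:d,a:c]
    for bl,s,cc in blobs(k,5):
        Q=cloud(n,dd)[bl]; print(n,s,cc,np.median(Q,0),Q[Q[:,2]>.125].mean(0))
"; python3 arc.py .4598 .3013 -5 5
```

```text
[0.4591 0.3003 0.1074]
scene [148 165   4   8  13] [149.5385 168.8462] [0.4855 0.305  0.1073] [0.4562 0.28   0.1395]
scene [221 197   4   3  10] [222.7 197.8] [0.4239 0.0419 0.1565] [0.4236 0.0425 0.1567]
angle 121.49063849542023 r 0.05781461752878766
[[4.8, 1.7, 0, 0, 0, 0, 0], [9.3, 3.7, 0, 0, 0, 0, 0], [14.0, 5.4, 0, 0, 0, 0, 0], [18.8, 6.6, 0, 0, 0, 0, 0], [23.8, 7.3, 0, 0, 0, 0, 0], [23.8, 7.3, 0, 0, 0, 0, 0], [23.8, 7.3, 0, 0, 0, 0, 0], [23.8, 7.3, 0, 0, 0, 0, 0], [23.8, 7.3, 0, 0, 0, 0, 0], [23.8, 7.3, 0, 0, 0, 0, 0]]
```

```bash
python3 -c "
import numpy as np
p=lambda a:np.array([490+57*np.cos(np.radians(a)),252.8+57*np.sin(np.radians(a))])
print((p(100)-[459.1,300.3]).round(1),(p(110)-[459.1,300.3]).round(1))
for a in range(100,-160,-18): print(a,'->',a-18,p(a-18).round(1),'mid',(p(a-9)-p(a)).round(1),'end',(p(a-18)-p(a)).round(1))"
```

```text
[21.   8.6] [11.4  6.1]
100 -> 82 [497.9 309.2] mid [8.9 0.9] end [17.8  0.3]
82 -> 64 [515. 304.] mid [ 8.7 -1.9] end [17.1 -5.2]
64 -> 46 [529.6 293.8] mid [ 7.7 -4.5] end [ 14.6 -10.2]
46 -> 28 [540.3 279.6] mid [ 5.9 -6.7] end [ 10.7 -14.2]
28 -> 10 [546.1 262.7] mid [ 3.6 -8.2] end [  5.8 -16.9]
10 -> -8 [546.4 244.9] mid [ 0.9 -8.9] end [  0.3 -17.8]
-8 -> -26 [541.2 227.8] mid [-1.9 -8.7] end [ -5.2 -17.1]
-26 -> -44 [531.  213.2] mid [-4.5 -7.7] end [-10.2 -14.6]
-44 -> -62 [516.8 202.5] mid [-6.7 -5.9] end [-14.2 -10.7]
-62 -> -80 [499.9 196.7] mid [-8.2 -3.6] end [-16.9  -5.8]
-80 -> -98 [482.1 196.4] mid [-8.9 -0.9] end [-17.8  -0.3]
-98 -> -116 [465.  201.6] mid [-8.7  1.9] end [-17.1   5.2]
-116 -> -134 [450.4 211.8] mid [-7.7  4.5] end [-14.6  10.2]
-134 -> -152 [439.7 226. ] mid [-5.9  6.7] end [-10.7  14.2]
-152 -> -170 [433.9 242.9] mid [-3.6  8.2] end [-5.8 16.9]
```

Emit:
play_rows:
  rows:
    - [4.8,2.5,0,0,0,0,0]
    - [9.3,4.6,0,0,0,0,0]
    - [14.0,6.4,0,0,0,0,0]
    - [18.8,7.8,0,0,0,0,0]
    - [21,8.5,0,0,0,0,0]
    - [21,8.5,0,0,0,0,0]
    - [21,8.5,0,0,0,0,0]
    - [21,8.5,0,0,0,0,0]
    - [21,8.5,0,0,0,0,0]
    - [21,8.5,0,0,0,0,0]

```text
t: 7.4
position: [0.4815, 0.3096, 0.1104]
tcp_rot: [[-0.916, 0.402, -0.004], [0.401, 0.916, 0.003], [0.005, 0.001, -1.0]]
force: [-0.5, -0.6, 0.2]
gripper_width: -0.005
```

Emit:
play_rows:
  rows:
    - [4,0.3,0,0,0,0,0]
    - [8,0.5,0,0,0,0,0]
    - [12,0.2,0,0,0,0,0]
    - [16.4,-0.4,0,0,0,0,0]
    - [16.4,-0.4,0,0,0,0,0]
    - [16.4,-0.4,0,0,0,0,0]
    - [16.4,-0.4,0,0,0,0,0]
    - [16.4,-0.4,0,0,0,0,0]
    - [16.4,-0.4,0,0,0,0,0]
    - [16.4,-0.4,0,0,0,0,0]

```text
t: 8.4
position: [0.4979, 0.3092, 0.1105]
tcp_rot: [[-0.916, 0.401, -0.004], [0.401, 0.916, 0.003], [0.005, 0.001, -1.0]]
force: [-0.6, -0.4, 0.3]
gripper_width: 0.003
```

Emit:
play_rows:
  rows:
    - [4.5,-0.8,0,0,0,0,0]
    - [8.7,-1.9,0,0,0,0,0]
    - [13,-3.4,0,0,0,0,0]
    - [17.1,-5.2,0,0,0,0,0]
    - [17.1,-5.2,0,0,0,0,0]
    - [17.1,-5.2,0,0,0,0,0]
    - [17.1,-5.2,0,0,0,0,0]
    - [17.1,-5.2,0,0,0,0,0]
    - [17.1,-5.2,0,0,0,0,0]
    - [17.1,-5.2,0,0,0,0,0]

```text
t: 9.4
position: [0.515, 0.3041, 0.1105]
tcp_rot: [[-0.916, 0.401, -0.004], [0.401, 0.916, 0.003], [0.005, 0.001, -1.0]]
force: [0.0, -0.5, 0.4]
gripper_width: -0.005
```

Emit:
play_rows:
  rows:
    - [4,-2.2,0,0,0,0,0]
    - [7.7,-4.5,0,0,0,0,0]
    - [11.2,-7.1,0,0,0,0,0]
    - [14.6,-10.2,0,0,0,0,0]
    - [14.6,-10.2,0,0,0,0,0]
    - [14.6,-10.2,0,0,0,0,0]
    - [14.6,-10.2,0,0,0,0,0]
    - [14.6,-10.2,0,0,0,0,0]
    - [14.6,-10.2,0,0,0,0,0]
    - [14.6,-10.2,0,0,0,0,0]

```text
t: 10.4
position: [0.5297, 0.2939, 0.1106]
tcp_rot: [[-0.916, 0.401, -0.004], [0.401, 0.916, 0.003], [0.004, 0.001, -1.0]]
force: [1.3, 0.6, 0.1]
gripper_width: -0.001
```

```bash
cat > crank.py <<'E'
from h import *
print(ctrl.get_obs()['position'],ctrl.get_obs()['force'])
for n,(a,b,c,d) in (('scene',(135,130,210,220)),('top',(130,190,210,270))):
    im,dd=ctrl.capture(n)
    m=mask(im,(0,150,50),(8,255,255)); k=np.zeros_like(m); k[b:d,a:c]=m[b:d,a:c]
    for bl,s,cc in blobs(k,8):
        Q=cloud(n,dd)[bl]; Q=Q[(Q[:,2]>.09)&(Q[:,2]<.15)]; q=np.median(Q,0)
        print(n,s,cc,q,"angle",np.degrees(np.arctan2(q[1]-.2528,q[0]-.49)))
E
python3 crank.py
```

```text
[0.5297 0.2939 0.1106] [1.271  0.5819 0.139 ]
scene [167 152   9  16  85] [171.5294 159.2471] [0.5349 0.2681 0.1215] angle 18.796973297667197
top [156 204   7   8  37] [158.6216 207.    ] [0.5431 0.2644 0.1338] angle 12.292040536663556
```

Emit:
play_rows:
  rows:
    - [3,-3.3,0,0,0,0,0]
    - [5.9,-6.7,0,0,0,0,0]
    - [8.5,-10.3,0,0,0,0,0]
    - [10.7,-14.2,0,0,0,0,0]
    - [10.7,-14.2,0,0,0,0,0]
    - [10.7,-14.2,0,0,0,0,0]
    - [10.7,-14.2,0,0,0,0,0]
    - [10.7,-14.2,0,0,0,0,0]
    - [10.7,-14.2,0,0,0,0,0]
    - [10.7,-14.2,0,0,0,0,0]

```text
t: 11.5
position: [0.5403, 0.2797, 0.1105]
tcp_rot: [[-0.916, 0.401, -0.004], [0.401, 0.916, 0.003], [0.005, 0.001, -1.0]]
force: [-4.3, 1.6, -1.5]
gripper_width: 0.0
```

Emit:
play_rows:
  rows:
    - [1.9,-4,0,0,0,0,0]
    - [3.6,-8.2,0,0,0,0,0]
    - [4.9,-12.5,0,0,0,0,0]
    - [5.8,-16.9,0,0,0,0,0]
    - [5.8,-16.9,0,0,0,0,0]
    - [5.8,-16.9,0,0,0,0,0]
    - [5.8,-16.9,0,0,0,0,0]
    - [5.8,-16.9,0,0,0,0,0]
    - [5.8,-16.9,0,0,0,0,0]
    - [5.8,-16.9,0,0,0,0,0]

```text
t: 12.5
position: [0.546, 0.2628, 0.1104]
tcp_rot: [[-0.916, 0.401, -0.004], [0.401, 0.916, 0.003], [0.005, 0.001, -1.0]]
force: [0.4, -0.4, 0.1]
gripper_width: -0.001
```

Emit:
play_rows:
  rows:
    - [0.6,-4.4,0,0,0,0,0]
    - [0.9,-8.9,0,0,0,0,0]
    - [0.8,-13.3,0,0,0,0,0]
    - [0.4,-17.9,0,0,0,0,0]
    - [0.4,-17.9,0,0,0,0,0]
    - [0.4,-17.9,0,0,0,0,0]
    - [0.4,-17.9,0,0,0,0,0]
    - [0.4,-17.9,0,0,0,0,0]
    - [0.4,-17.9,0,0,0,0,0]
    - [0.4,-17.9,0,0,0,0,0]

```text
t: 13.5
position: [0.5453, 0.2529, 0.1103]
tcp_rot: [[-0.917, 0.399, -0.004], [0.399, 0.917, 0.018], [0.011, 0.015, -1.0]]
force: [-1.4, 43.3, -6.4]
gripper_width: -0.002
```

Emit:
play_rows:
  rows:
    - [0,5,0,0,0,0,0]
    - [0,8,10,0,0,0,0]
    - [0,8,40,0,0,0,0]
    - [0,8,70,0,0,0,0]
    - [-20,0,80,0,0,0,0]
    - [-50,-15,80,0,0,0,0]
    - [-80,-30,80,0,0,0,0]
    - [-110,-45,80,0,0,0,0]
    - [-135,-55,80,0,0,0,0]
    - [-135,-55,80,0,0,0,0]

```text
t: 14.5
position: [0.4079, 0.1966, 0.191]
tcp_rot: [[-0.916, 0.4, -0.004], [0.4, 0.916, 0.017], [0.011, 0.014, -1.0]]
force: [-0.2, 0.3, -0.3]
gripper_width: 0.002
```

```bash
sed -i 's/^for n/ims={}\nfor n/; s/im,dd=ctrl.capture(n)$/im,dd=ctrl.capture(n);ims[n]=im/' crank.py
cat >> crank.py <<'E'
import sys
if len(sys.argv)>1:
    np.savez(sys.argv[1]+'.npz',**ims)
    cv2.imwrite(f'pics/{sys.argv[1]}.png',np.hstack([cv2.resize(ims['top'][135:265,95:225],(500,500),interpolation=2),cv2.resize(ims['scene'][125:225,140:200],(300,500),interpolation=2)])[:,:,::-1])
    # yellow pad
    for n in ims:
        m=mask(ims[n],(22,120,90),(35,255,255));m[:130]=0;m[220:]=0;m[:,:100]=0;m[:,215:]=0
        for bl,s,cc in blobs(m,30): print('pad',n,s,cc,plane(n,cc,.075))
E
python3 crank.py stop
```

```text
[0.4079 0.1966 0.191 ] [-0.2035  0.3449 -0.289 ]
scene [179 156   8  17  85] [182.7647 163.2235] [0.532  0.2309 0.1221] angle -27.54634865305141
top [167 204  11   8  64] [171.4844 207.5781] [0.542  0.2326 0.136 ] angle -21.26073573907538
pad top [121 174  17  17 219] [128.6986 182.1416] [[0.6175 0.359  0.075 ]]
```

View pics/stop.png

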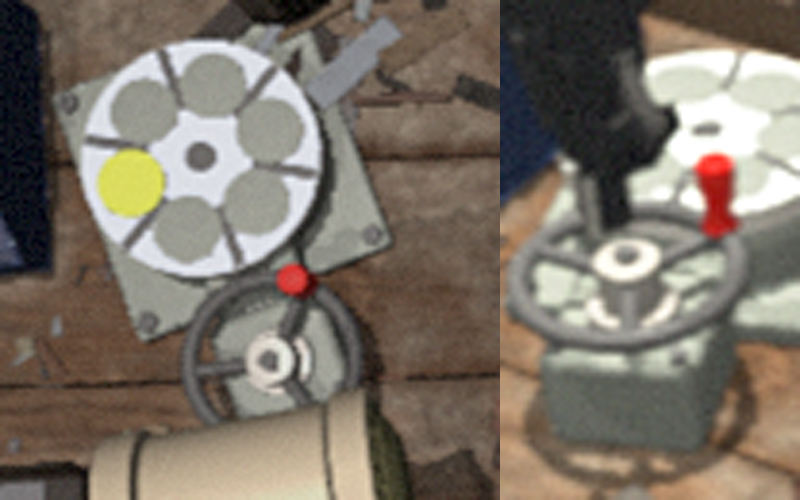

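Emit:
play_rows:
  rows:
    - [30,1,0,0,0,0,0]
    - [60,2,0,0,0,0,0]
    - [90,4,0,0,0,0,0]
    - [106,4.5,0,0,0,0,0]
    - [106,4.5,0,0,0,0,0]
    - [106,4.5,-25,0,0,0,0]
    - [106,4.5,-50,0,0,0,0]
    - [106,4.5,-75,0,0,0,0]
    - [106,4.5,-80,0,0,0,0]
    - [106,4.5,-80,0,0,0,0]

```text
t: 15.6
position: [0.5165, 0.202, 0.1109]
tcp_rot: [[-0.917, 0.4, -0.003], [0.4, 0.916, 0.018], [0.01, 0.015, -1.0]]
force: [0.3, -0.1, -0.1]
gripper_width: -0.001
```

```bash
cat > nxt.py <<'E'
import sys
from h import *
from arc import rows
o=ctrl.get_obs();print(o['position'],o['force'],o['gripper_width'])
rows(*o['position'][:2],float(sys.argv[1]),int(sys.argv[2]),c=(.490,.2528))
E
python3 nxt.py 10 10
```

```text
[0.5165 0.202  0.1109] [ 0.3256 -0.0995 -0.0854] -0.001476306500067279
angle -62.42884688752487 r 0.057288607158560365
[[8.2, 5.6, 0, 0, 0, 0, 0], [15.6, 12.3, 0, 0, 0, 0, 0], [21.6, 20.2, 0, 0, 0, 0, 0], [26.2, 29.0, 0, 0, 0, 0, 0], [29.1, 38.5, 0, 0, 0, 0, 0], [30.4, 48.4, 0, 0, 0, 0, 0], [30.0, 58.3, 0, 0, 0, 0, 0], [27.8, 68.0, 0, 0, 0, 0, 0], [24.0, 77.2, 0, 0, 0, 0, 0], [18.7, 85.5, 0, 0, 0, 0, 0]]
```

Emit:
play_rows:
  rows:
    - [8.2,5.6,0,0,0,0,0]
    - [15.6,12.3,0,0,0,0,0]
    - [21.6,20.2,0,0,0,0,0]
    - [26.2,29.0,0,0,0,0,0]
    - [29.1,38.5,0,0,0,0,0]
    - [30.4,48.4,0,0,0,0,0]
    - [30.0,58.3,0,0,0,0,0]
    - [27.8,68.0,0,0,0,0,0]
    - [24.0,77.2,0,0,0,0,0]
    - [18.7,85.5,0,0,0,0,0]

```text
t: 16.6
position: [0.5348, 0.2882, 0.1109]
tcp_rot: [[-0.917, 0.4, -0.003], [0.4, 0.916, 0.017], [0.01, 0.015, -1.0]]
force: [0.5, -2.8, -0.3]
gripper_width: -0.003
```

```bash
python3 nxt.py 10 10; python3 crank.py
```

```text
[0.5348 0.2882 0.1109] [ 0.4609 -2.8245 -0.2564] -0.0033701405085676587
angle 38.312827323682775 r 0.0570899104698476
[[-6.9, 7.2, 0, 0, 0, 0, 0], [-14.9, 13.1, 0, 0, 0, 0, 0], [-23.7, 17.6, 0, 0, 0, 0, 0], [-33.2, 20.4, 0, 0, 0, 0, 0], [-43.1, 21.6, 0, 0, 0, 0, 0], [-53.0, 21.0, 0, 0, 0, 0, 0], [-62.7, 18.7, 0, 0, 0, 0, 0], [-71.8, 14.8, 0, 0, 0, 0, 0], [-80.1, 9.3, 0, 0, 0, 0, 0], [-87.4, 2.5, 0, 0, 0, 0, 0]]
[0.5348 0.2882 0.1109] [ 0.4609 -2.8245 -0.2564]
scene [154 153   8  16  87] [157.1954 160.1494] [0.5126 0.2987 0.1214] angle 63.78414378513404
```

Works well (force 3 N, post about 25–30° ahead). Continue.

Emit:
play_rows:
  rows:
    - [-6.9,7.2,0,0,0,0,0]
    - [-14.9,13.1,0,0,0,0,0]
    - [-23.7,17.6,0,0,0,0,0]
    - [-33.2,20.4,0,0,0,0,0]
    - [-43.1,21.6,0,0,0,0,0]
    - [-53.0,21.0,0,0,0,0,0]
    - [-62.7,18.7,0,0,0,0,0]
    - [-71.8,14.8,0,0,0,0,0]
    - [-80.1,9.3,0,0,0,0,0]
    - [-87.4,2.5,0,0,0,0,0]

```text
t: 17.7
position: [0.4482, 0.2911, 0.1115]
tcp_rot: [[-0.917, 0.399, 0.001], [0.399, 0.917, 0.019], [0.007, 0.018, -1.0]]
force: [2.8, 2.4, -0.5]
gripper_width: -0.003
```

```bash
python3 nxt.py 10 10
```

```text
[0.4482 0.2911 0.1115] [ 2.7952  2.3642 -0.5303] -0.00276454688196865
angle 137.46265974335233 r 0.05667796821678138
[[-6.3, -7.7, 0, 0, 0, 0, 0], [-10.9, -16.5, 0, 0, 0, 0, 0], [-13.9, -25.9, 0, 0, 0, 0, 0], [-15.2, -35.8, 0, 0, 0, 0, 0], [-14.8, -45.7, 0, 0, 0, 0, 0], [-12.6, -55.4, 0, 0, 0, 0, 0], [-8.8, -64.6, 0, 0, 0, 0, 0], [-3.5, -73.0, 0, 0, 0, 0, 0], [3.2, -80.3, 0, 0, 0, 0, 0], [11.1, -86.4, 0, 0, 0, 0, 0]]
```

Emit:
play_rows:
  rows:
    - [-6.3,-7.7,0,0,0,0,0]
    - [-10.9,-16.5,0,0,0,0,0]
    - [-13.9,-25.9,0,0,0,0,0]
    - [-15.2,-35.8,0,0,0,0,0]
    - [-14.8,-45.7,0,0,0,0,0]
    - [-12.6,-55.4,0,0,0,0,0]
    - [-8.8,-64.6,0,0,0,0,0]
    - [-3.5,-73.0,0,0,0,0,0]
    - [3.2,-80.3,0,0,0,0,0]
    - [11.1,-86.4,0,0,0,0,0]

```text
t: 18.7
position: [0.4598, 0.2041, 0.1114]
tcp_rot: [[-0.917, 0.399, 0.001], [0.399, 0.917, 0.019], [0.007, 0.018, -1.0]]
force: [-1.1, 3.3, 0.0]
gripper_width: 0.001
```

```bash
python3 nxt.py 10 10
```

```text
[0.4598 0.2041 0.1114] [-1.0878  3.3115  0.0378] 0.0006996037282059168
angle -121.82301956918266 r 0.05733752666811421
[[9.0, -4.2, 0, 0, 0, 0, 0], [18.6, -7.1, 0, 0, 0, 0, 0], [28.4, -8.3, 0, 0, 0, 0, 0], [38.3, -7.7, 0, 0, 0, 0, 0], [48.0, -5.4, 0, 0, 0, 0, 0], [57.1, -1.5, 0, 0, 0, 0, 0], [65.5, 3.9, 0, 0, 0, 0, 0], [72.7, 10.7, 0, 0, 0, 0, 0], [78.7, 18.7, 0, 0, 0, 0, 0], [83.1, 27.5, 0, 0, 0, 0, 0]]
```

Emit:
play_rows:
  rows:
    - [9.0,-4.2,0,0,0,0,0]
    - [18.6,-7.1,0,0,0,0,0]
    - [28.4,-8.3,0,0,0,0,0]
    - [38.3,-7.7,0,0,0,0,0]
    - [48.0,-5.4,0,0,0,0,0]
    - [57.1,-1.5,0,0,0,0,0]
    - [65.5,3.9,0,0,0,0,0]
    - [72.7,10.7,0,0,0,0,0]
    - [78.7,18.7,0,0,0,0,0]
    - [83.1,27.5,0,0,0,0,0]

```text
t: 19.7
position: [0.5432, 0.2323, 0.1113]
tcp_rot: [[-0.917, 0.399, 0.0], [0.399, 0.917, 0.019], [0.007, 0.018, -1.0]]
force: [-3.8, -1.9, -0.9]
gripper_width: 0.002
```

```bash
python3 nxt.py 10 10;python3 crank.py
```

```text
[0.5432 0.2323 0.1113] [-3.8107 -1.9374 -0.8636] 0.0017762212323143222
angle -21.09844569187564 r 0.05701727008890313
[[2.7, 9.6, 0, 0, 0, 0, 0], [3.8, 19.4, 0, 0, 0, 0, 0], [3.1, 29.3, 0, 0, 0, 0, 0], [0.7, 39.0, 0, 0, 0, 0, 0], [-3.3, 48.1, 0, 0, 0, 0, 0], [-8.8, 56.3, 0, 0, 0, 0, 0], [-15.7, 63.5, 0, 0, 0, 0, 0], [-23.8, 69.3, 0, 0, 0, 0, 0], [-32.7, 73.7, 0, 0, 0, 0, 0], [-42.2, 76.5, 0, 0, 0, 0, 0]]
[0.5432 0.2323 0.1113] [-3.8107 -1.9374 -0.8636]
scene [175 152   6  17  75] [177.1733 160.8   ] [0.5365 0.2521 0.1179] angle -0.9076100197445911
```

Emit:
play_rows:
  rows:
    - [2.7,9.6,0,0,0,0,0]
    - [3.8,19.4,0,0,0,0,0]
    - [3.1,29.3,0,0,0,0,0]
    - [0.7,39.0,0,0,0,0,0]
    - [-3.3,48.1,0,0,0,0,0]
    - [-8.8,56.3,0,0,0,0,0]
    - [-15.7,63.5,0,0,0,0,0]
    - [-23.8,69.3,0,0,0,0,0]
    - [-32.7,73.7,0,0,0,0,0]
    - [-42.2,76.5,0,0,0,0,0]

```text
t: 20.8
position: [0.5008, 0.3096, 0.1116]
tcp_rot: [[-0.917, 0.398, 0.003], [0.398, 0.917, 0.02], [0.005, 0.019, -1.0]]
force: [2.7, -5.0, -0.6]
gripper_width: 0.002
```

```bash
python3 nxt.py 10 10
```

```text
[0.5008 0.3096 0.1116] [ 2.7391 -4.9528 -0.6151] 0.0017696850315774243
angle 79.27591755613741 r 0.05785856653409022
[[-10.0, 0.1, 0, 0, 0, 0, 0], [-20.0, -0.6, 0, 0, 0, 0, 0], [-29.6, -3.0, 0, 0, 0, 0, 0], [-38.6, -7.1, 0, 0, 0, 0, 0], [-46.9, -12.7, 0, 0, 0, 0, 0], [-54.0, -19.7, 0, 0, 0, 0, 0], [-59.8, -27.7, 0, 0, 0, 0, 0], [-64.1, -36.7, 0, 0, 0, 0, 0], [-66.8, -46.2, 0, 0, 0, 0, 0], [-67.8, -56.1, 0, 0, 0, 0, 0]]
```

Emit:
play_rows:
  rows:
    - [-10.0,0.1,0,0,0,0,0]
    - [-20.0,-0.6,0,0,0,0,0]
    - [-29.6,-3.0,0,0,0,0,0]
    - [-38.6,-7.1,0,0,0,0,0]
    - [-46.9,-12.7,0,0,0,0,0]
    - [-54.0,-19.7,0,0,0,0,0]
    - [-59.8,-27.7,0,0,0,0,0]
    - [-64.1,-36.7,0,0,0,0,0]
    - [-66.8,-46.2,0,0,0,0,0]
    - [-67.8,-56.1,0,0,0,0,0]

```text
t: 21.8
position: [0.4322, 0.2532, 0.1116]
tcp_rot: [[-0.917, 0.398, 0.002], [0.398, 0.917, 0.021], [0.006, 0.02, -1.0]]
force: [1.2, 3.1, -0.3]
gripper_width: -0.001
```

```bash
python3 nxt.py 10 10
```

```text
[0.4322 0.2532 0.1116] [ 1.1691  3.0791 -0.3422] -0.0006967805955393524
angle 179.56227913245766 r 0.057786419916281126
[[1.6, -9.9, 0, 0, 0, 0, 0], [4.1, -19.5, 0, 0, 0, 0, 0], [8.2, -28.6, 0, 0, 0, 0, 0], [13.8, -36.7, 0, 0, 0, 0, 0], [20.8, -43.8, 0, 0, 0, 0, 0], [28.9, -49.6, 0, 0, 0, 0, 0], [37.9, -53.9, 0, 0, 0, 0, 0], [47.5, -56.5, 0, 0, 0, 0, 0], [57.3, -57.4, 0, 0, 0, 0, 0], [67.3, -56.6, 0, 0, 0, 0, 0]]
```

Emit:
play_rows:
  rows:
    - [1.6,-9.9,0,0,0,0,0]
    - [4.1,-19.5,0,0,0,0,0]
    - [8.2,-28.6,0,0,0,0,0]
    - [13.8,-36.7,0,0,0,0,0]
    - [20.8,-43.8,0,0,0,0,0]
    - [28.9,-49.6,0,0,0,0,0]
    - [37.9,-53.9,0,0,0,0,0]
    - [47.5,-56.5,0,0,0,0,0]
    - [57.3,-57.4,0,0,0,0,0]
    - [67.3,-56.6,0,0,0,0,0]

```text
t: 22.8
position: [0.5002, 0.1965, 0.1115]
tcp_rot: [[-0.917, 0.398, 0.001], [0.398, 0.917, 0.02], [0.007, 0.019, -1.0]]
force: [-3.9, 0.6, 0.1]
gripper_width: 0.002
```

```bash
python3 nxt.py 4 5; python3 crank.py
```

```text
[0.5002 0.1965 0.1115] [-3.906   0.6098  0.1319] 0.00230688145325217
angle -79.7122958427106 r 0.0572329010107345
[[3.8, 1.1, 0, 0, 0, 0, 0], [7.7, 2.2, 0, 0, 0, 0, 0], [11.4, 3.6, 0, 0, 0, 0, 0], [15.0, 5.2, 0, 0, 0, 0, 0], [18.5, 7.1, 0, 0, 0, 0, 0], [18.5, 7.1, 0, 0, 0, 0, 0], [18.5, 7.1, 0, 0, 0, 0, 0], [18.5, 7.1, 0, 0, 0, 0, 0], [18.5, 7.1, 0, 0, 0, 0, 0], [18.5, 7.1, 0, 0, 0, 0, 0]]
[0.5002 0.1965 0.1115] [-3.906   0.6098  0.1319]
```

Emit:
play_rows:
  rows:
    - [3.8,1.1,0,0,0,0,0]
    - [7.7,2.2,0,0,0,0,0]
    - [11.4,3.6,0,0,0,0,0]
    - [15.0,5.2,0,0,0,0,0]
    - [18.5,7.1,0,0,0,0,0]
    - [18.5,7.1,0,0,0,0,0]
    - [18.5,7.1,0,0,0,0,0]
    - [18.5,7.1,0,0,0,0,0]
    - [18.5,7.1,0,0,0,0,0]
    - [18.5,7.1,0,0,0,0,0]

```text
t: 23.9
position: [0.5198, 0.2036, 0.1117]
tcp_rot: [[-0.917, 0.398, 0.004], [0.398, 0.917, 0.02], [0.004, 0.02, -1.0]]
force: [-0.6, -0.2, -0.4]
gripper_width: 0.002
```

```bash
python3 nxt.py 3 4; python3 crank.py
```

```text
[0.5198 0.2036 0.1117] [-0.5959 -0.2045 -0.4299] 0.002297351884131515
angle -58.741926111915646 r 0.057516365242295746
[[2.2, 2.1, 0, 0, 0, 0, 0], [4.7, 3.8, 0, 0, 0, 0, 0], [7.0, 5.7, 0, 0, 0, 0, 0], [9.2, 7.7, 0, 0, 0, 0, 0], [9.2, 7.7, 0, 0, 0, 0, 0], [9.2, 7.7, 0, 0, 0, 0, 0], [9.2, 7.7, 0, 0, 0, 0, 0], [9.2, 7.7, 0, 0, 0, 0, 0], [9.2, 7.7, 0, 0, 0, 0, 0], [9.2, 7.7, 0, 0, 0, 0, 0]]
[0.5198 0.2036 0.1117] [-0.5959 -0.2045 -0.4299]
scene [183 170   4   5  12] [184.0833 172.3333] [0.5237 0.2229 0.0985] angle -41.62680510609038
```

Emit:
play_rows:
  rows:
    - [2.2,2.0,0,0,0,0,0]
    - [4.7,3.8,0,0,0,0,0]
    - [4.7,3.8,0,0,0,0,0]
    - [0,0,0,0,0,0,0]
    - [-5,-4,20,0,0,0,0]
    - [-5,-4,60,0,0,0,0]
    - [-30,-5,80,0,0,0,0]
    - [-60,-6,80,0,0,0,0]
    - [-110,-7,80,0,0,0,0]
    - [-110,-7,80,0,0,0,0]

```text
t: 25.0
position: [0.4038, 0.1964, 0.1912]
tcp_rot: [[-0.918, 0.397, -0.001], [0.397, 0.918, 0.02], [0.008, 0.018, -1.0]]
force: [-0.0, -0.1, 0.2]
gripper_width: -0.003
```

```bash
python3 crank.py c2; python3 -c "
from h import *
c=np.array([.490,.2528])
for nm,uv in(('stop',(171.4844,207.5781)),):
  q=plane('top',uv,.136)[0][:2]-c; print(nm,np.degrees(np.arctan2(q[1],q[0])),np.hypot(*q))"
```

```text
[0.4038 0.1964 0.1912] [-0.0141 -0.0981  0.2361]
scene [181 157   8  17  88] [184.2841 164.9205] [0.5288 0.2235 0.1215] angle -37.03693347476939
top [170 205  11   9  62] [174.3871 208.8387] [0.5373 0.2249 0.1361] angle -30.521394511321926
pad scene [164 155  13   9  59] [170.0169 159.2881] [[0.5809 0.3131 0.075 ]]
pad top [135 186  17  17 220] [142.9455 193.8591] [[0.5846 0.3202 0.075 ]]
stop -22.629723978746867 0.055030719026964374
```

Emit:
play_rows:
  rows:
    - [40,1,0,0,0,0,0]
    - [80,2,0,0,0,0,0]
    - [109,4,0,0,0,0,0]
    - [109,4,-10,0,0,0,0]
    - [109,4,-40,0,0,0,0]
    - [109,4,-70,0,0,0,0]
    - [109,4,-80,0,0,0,0]
    - [109,4,-80,0,0,0,0]
    - [109,4,-80,0,0,0,0]
    - [109,4,-80,0,0,0,0]

```text
t: 26.1
position: [0.5193, 0.2007, 0.1137]
tcp_rot: [[-0.917, 0.398, 0.009], [0.398, 0.917, 0.021], [0.001, 0.023, -1.0]]
force: [0.5, -0.6, -0.2]
gripper_width: 0.002
```

```bash
python3 -c "
from h import *
p=ctrl.get_obs()['position']*1000;print(p)
for a in(-60,-54,-50,-46,-43.5): print(a,(490+57*np.cos(np.radians(a))-p[0]).round(1),(252.8+57*np.sin(np.radians(a))-p[1]).round(1))"
```

```text
[519.2816 200.7443 113.7005]
-60 -0.8 2.7
-54 4.2 5.9
-50 7.4 8.4
-46 10.3 11.1
-43.5 12.1 12.8
```

Emit:
play_rows:
  rows:
    - [-0.8,2.7,-1,0,0,0,0]
    - [4.2,5.9,-2,0,0,0,0]
    - [7.4,8.4,-2,0,0,0,0]
    - [10.3,11.1,-2,0,0,0,0]
    - [12.1,12.8,-2,0,0,0,0]
    - [12.1,12.8,-2,0,0,0,0]
    - [12.1,12.8,-2,0,0,0,0]
    - [12.1,12.8,-2,0,0,0,0]
    - [12.1,12.8,-2,0,0,0,0]
    - [12.1,12.8,-2,0,0,0,0]

```text
t: 27.1
position: [0.5314, 0.2135, 0.1118]
tcp_rot: [[-0.917, 0.398, 0.009], [0.398, 0.917, 0.021], [0.0, 0.023, -1.0]]
force: [0.0, -0.2, -0.6]
gripper_width: 0.003
```

```bash
python3 crank.py
```

```text
[0.5314 0.2135 0.1118] [ 0.0499 -0.1715 -0.6014]
scene [179 156   7  16  45] [181.5556 164.1778] [0.5305 0.2337 0.1194] angle -25.279766333879802
```

Emit:
play_rows:
  rows:
    - [-5,-5,0,0,0,0,0]
    - [-8,-8,25,0,0,0,0]
    - [-8,-8,60,0,0,0,0]
    - [-8,-8,95,0,0,0,0]
    - [-30,-20,120,0,0,0,0]
    - [-60,-40,120,0,0,0,0.3]
    - [-90,-60,120,0,0,0,0.6]
    - [-110,-80,120,0,0,0,1]
    - [-110,-80,120,0,0,0,1]
    - [-110,-80,120,0,0,0,1]

```text
t: 28.2
position: [0.4213, 0.1333, 0.2321]
tcp_rot: [[-0.917, 0.399, 0.01], [0.399, 0.917, 0.021], [-0.0, 0.023, -1.0]]
force: [-0.6, -0.8, 0.8]
gripper_width: 0.843
```

```bash
python3 crank.py c3
```

```text
[0.4213 0.1333 0.2321] [-0.5556 -0.7851  0.8088]
scene [179 156   8  16  85] [182.7294 163.2   ] [0.532  0.231  0.1223] angle -27.484158043557496
top [167 204  11   8  64] [171.4062 207.5312] [0.5419 0.232  0.1359] angle -21.796049368252202
pad scene [161 154  16   9 109] [167.9817 158.2477] [[0.5823 0.3212 0.075 ]]
pad top [135 186  17  17 219] [143.2146 193.8995] [[0.5845 0.3194 0.075 ]]
```

```bash
cat > goto.py <<'E'
from h import *
from scipy.spatial.transform import Rotation as R
def goto(pos,Rt):
    o=ctrl.get_obs(); d=(np.array(pos)-o['position'])*1000
    w=R.from_matrix(Rt@o['tcp_rot'].T).as_rotvec(); print("shift",d.round(1),"rot",w.round(4),"joints",o['joints'].round(1),'force',o['force'],'pos',o['position'],'w',o['gripper_width'])
ax=np.array([.9209,-.3898,0]);s,c=np.sin(np.radians(25)),np.cos(np.radians(25))
a=-ax*s+np.array([0,0,c]); y=np.array([-ax[1],ax[0],0]); z=-a
RS=np.c_[np.cross(y,z),y,z]; TOP=np.array([.496,-.2323,.193]); G=TOP-.022*a-.0187*a
RD=np.c_[np.cross(y,[0,0,-1]),y,[0,0,-1]]
E
python3 -c "
from goto import *
print(G,a);goto(G+.08*a,RS)"
```

```text
[ 0.5118 -0.239   0.1561] [-0.3892  0.1647  0.9063]
shift [  58.8 -359.5   -3.1] rot [-0.1927 -0.3922  0.0035] joints [  1.5  10.6  90.6   1.2  78.3 -65.3] force [ 0.1025 -0.1541  0.0264] pos [0.4219 0.1337 0.2318] w 0.9946302104656125
```

Emit:
play_rows:
  rows:
    - [5,-35,20,0,0,0,1]
    - [12,-75,35,0,0,0,1]
    - [18,-115,35,-0.03,-0.06,0,1]
    - [25,-155,35,-0.06,-0.12,0,1]
    - [32,-195,35,-0.1,-0.2,0,1]
    - [38,-235,35,-0.13,-0.27,0,1]
    - [44,-275,35,-0.16,-0.33,0,1]
    - [52,-315,25,-0.193,-0.392,0,1]
    - [58.8,-359.5,10,-0.193,-0.392,0,1]
    - [58.8,-359.5,-3.1,-0.193,-0.392,0.003,1]

```text
t: 29.3
position: [0.4816, -0.2303, 0.2276]
tcp_rot: [[-0.833, 0.394, 0.389], [0.356, 0.919, -0.167], [-0.423, -0.001, -0.906]]
force: [1.1, 0.3, 0.2]
gripper_width: 1.0
```

```bash
python3 -c "
from goto import *
goto(G+.08*a,RS)
o=ctrl.get_obs();im,_=ctrl.capture('wrist');goto(G,RS)
cv2.imwrite('pics/w3.png',im[:,:,::-1])"
```

```text
shift [-0.9  4.4  1. ] rot [0.001  0.0002 0.0043] joints [ -42.2   10.8   95.4   10.2   50.4 -113.9] force [1.0678 0.2606 0.1984] pos [ 0.4816 -0.2303  0.2276] w 1.0001842814489061
shift [ 31.4 -11.5 -69.1] rot [-0.0029 -0.0037  0.003 ] joints [ -42.    10.8   95.8   10.2   50.4 -113.8] force [-1.1448  1.6213 -2.7422] pos [ 0.4805 -0.2275  0.2252] w 1.000996282213022
```

View pics/w3.png

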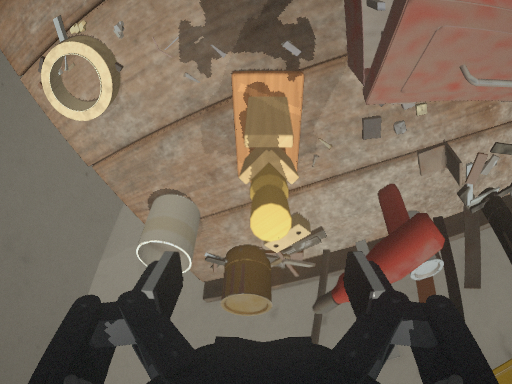

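Wrist view: head end disc centred at (271,222), fingers symmetrical about column ~264, rest aligned. Check the offset.

```bash
python3 -c "
from goto import *
c=ctrl.camera_info('wrist');K=c['camera_matrix'];H=c['hand_eye'];o=ctrl.get_obs()
im=cv2.imread('pics/w3.png')[:,:,::-1].copy();m=mask(im,(18,90,130),(32,255,255));m[:195]=0;m[245:]=0;m[:,:240]=0;m[:,300:]=0
b=max(blobs(m),key=lambda x:x[1][4]);print(b[1],b[2])
def w(uv):
    v=(np.array(uv)-K[:2,2])/K[0,0];t=np.hypot(*v);d=np.r_[v/t*np.sin(t),np.cos(t)]
    return o['tcp_rot']@(H[:3,:3]@d), o['position']+o['tcp_rot']@H[:3,3]
for uv in(b[2],(270.5,222)):
    d,p=w(uv); t=((TOP-p)@a)/(d@a); q=p+t*d; print(uv,'top',q,'in tool axes rel TOP',RS.T@(q-TOP)*1000)
goto(G,RS)"
```

```text
[ 250  202   46   41 1313] [270.412  221.8363]
[270.412  221.8363] top [ 0.493  -0.2268  0.1907] in tool axes rel TOP [ 5.3645  3.8947 -0.    ]
(270.5, 222) top [ 0.4932 -0.2268  0.1908] in tool axes rel TOP [ 5.2487  3.9524 -0.    ]
shift [ 31.4 -11.5 -69.1] rot [-0.0029 -0.0037  0.003 ] joints [ -42.    10.8   95.8   10.2   50.4 -113.8] force [-1.1448  1.6213 -2.7422] pos [ 0.4805 -0.2275  0.2252] w 1.000996282213022
```

Emit:
play_rows:
  rows:
    - [6,-2,-13,0,0,0,1]
    - [12,-4,-27,0,0,0,1]
    - [18,-6,-41,0,0,0,1]
    - [25,-8,-55,0,0,0,1]
    - [31,-10.2,-69.5,-0.003,-0.004,0.003,1]
    - [31,-10.2,-69.5,-0.003,-0.004,0.003,1]
    - [31,-10.2,-69.5,-0.003,-0.004,0.003,0.6]
    - [31,-10.2,-69.5,-0.003,-0.004,0.003,0.3]
    - [31,-10.2,-69.5,-0.003,-0.004,0.003,0]
    - [31,-10.2,-69.5,-0.003,-0.004,0.003,0]

```text
t: 30.35
position: [0.5115, -0.2378, 0.1563]
tcp_rot: [[-0.834, 0.39, 0.39], [0.353, 0.921, -0.165], [-0.424, -0.0, -0.906]]
force: [0.0, 0.4, -0.0]
gripper_width: 0.329
```

```bash
python3 -c "
from goto import *
goto(G,RS)
im,_=ctrl.capture('wrist');im2,_=ctrl.capture('top')
cv2.imwrite('pics/w4.png',im[:,:,::-1])"
```

```text
shift [ 0.3 -1.2 -0.2] rot [0.0007 0.001  0.    ] joints [ -40.4   18.7   97.9   11.4   39.9 -114.7] force [ 0.022   0.4461 -0.0313] pos [ 0.5115 -0.2378  0.1563] w 0.3291452147725406
```

Emit:
play_rows:
  rows:
    - [0,0,0,0,0,0,0]
    - [0,0,0,0,0,0,0]
    - [-3.9,1.6,9.1,0,0,0,0]
    - [-11.7,4.9,27.2,0,0,0,0]
    - [-19.5,8.2,45.3,0,0,0,0]
    - [-27.2,11.5,63.4,0,0,0,0]
    - [-35,14.8,81.6,0,0,0,0]
    - [-42.8,18.1,99.7,0,0,0,0]
    - [-46.7,19.8,108.8,0,0,0,0]
    - [-46.7,19.8,108.8,0,0,0,0]

```text
t: 31.45
position: [0.4645, -0.2178, 0.2664]
tcp_rot: [[-0.834, 0.39, 0.391], [0.352, 0.921, -0.167], [-0.425, -0.001, -0.905]]
force: [-0.1, -0.5, -3.0]
gripper_width: 0.314
```

```bash
python3 -c "
from goto import *
goto([.584,.3195,.3],RD)"
```

```text
shift [119.5 537.3  33.6] rot [ 0.1722  0.4043 -0.0001] joints [ -42.6    6.4   94.     9.9   56.1 -113.5] force [-0.1199 -0.5478 -3.0409] pos [ 0.4645 -0.2178  0.2664] w 0.31434824158785757
```

Emit:
play_rows:
  rows:
    - [0,0,20,0.02,0.04,0,0]
    - [0,5,45,0.055,0.13,0,0]
    - [5,15,65,0.09,0.22,0,0]
    - [10,35,78,0.125,0.3,0,0]
    - [18,60,78,0.155,0.365,0,0]
    - [28,90,78,0.172,0.404,0,0]
    - [38,125,78,0.172,0.404,0,0]
    - [48,165,78,0.172,0.404,0,0]
    - [58,205,78,0.172,0.404,0,0]
    - [68,245,78,0.172,0.404,0,0]

```text
t: 32.45
position: [0.533, 0.0288, 0.3432]
tcp_rot: [[-0.921, 0.39, -0.001], [0.39, 0.921, 0.0], [0.001, -0.0, -1.0]]
force: [1.2, -0.7, -2.7]
gripper_width: 0.315
```

```bash
python3 -c "
from goto import *
goto([.584,.3195,.25],RD)"
```

```text
shift [ 51.  290.7 -93.2] rot [-0.0002 -0.0012 -0.    ] joints [ -9.6  17.1  63.3  -0.   99.7 -76.7] force [ 1.1884 -0.6868 -2.7089] pos [0.533  0.0288 0.3432] w 0.31497846927839795
```

Emit:
play_rows:
  rows:
    - [7,40,0,0,0,0,0]
    - [14,80,0,0,0,0,0]
    - [21,120,0,0,0,0,0]
    - [28,160,0,0,0,0,0]
    - [35,200,0,0,0,0,0]
    - [42,235,0,0,0,0,0]
    - [47,265,-10,0,0,0,0]
    - [50,283,-40,0,0,0,0]
    - [51,290.7,-70,0,0,0,0]
    - [51,290.7,-93,0,-0.001,0,0]

```text
t: 33.45
position: [0.5835, 0.3208, 0.2459]
tcp_rot: [[-0.922, 0.388, -0.005], [0.388, 0.922, -0.001], [0.004, -0.003, -1.0]]
force: [-0.2, -0.3, -3.3]
gripper_width: 0.312
```

Emit:
play_rows:
  rows:
    - [0,0,0,0,0,0,0]
    - [0,0,0,0,0,0,0]
    - [0,0,0,0,0,0,0]
    - [0,0,0,0,0,0,0]
    - [0,0,0,0,0,0,0]
    - [0,0,0,0,0,0,0]
    - [0,0,0,0,0,0,0]
    - [0,0,0,0,0,0,0]
    - [0,0,0,0,0,0,0]
    - [0,0,0,0,0,0,0]

```text
t: 34.45
position: [0.5835, 0.3208, 0.2459]
tcp_rot: [[-0.922, 0.388, -0.005], [0.388, 0.922, -0.001], [0.004, -0.003, -1.0]]
force: [-0.2, -0.2, -2.6]
gripper_width: 0.313
```

```bash
python3 -c "
from goto import *
o=ctrl.get_obs();I={n:ctrl.capture(n) for n in('scene','top','wrist')}
goto([.584,.3195,.25],RD)
np.savez('hover.npz',**{n:I[n][0] for n in I},sd=I['scene'][1],td=I['top'][1],pos=o['position'],rot=o['tcp_rot'])
A=cv2.resize(I['scene'][0][90:210,110:230],(480,480),interpolation=2)
B=cv2.resize(I['wrist'][0],(320,240));C=cv2.resize(I['top'][0][150:250,95:225],(312,240))
C=cv2.copyMakeBorder(C,0,0,0,8,0)
cv2.imwrite('pics/hover.png',np.hstack([A,np.vstack([B,C])])[:,:,::-1])"
```

```text
shift [ 0.5 -1.3  4.1] rot [ 0.0009 -0.0045 -0.0018] joints [ 18.6  33.8  51.4   0.   95.1 -48.5] force [ 0.6102  0.1897 -2.4539] pos [0.5835 0.3208 0.2459] w 0.3133470433237898
```

View pics/hover.png

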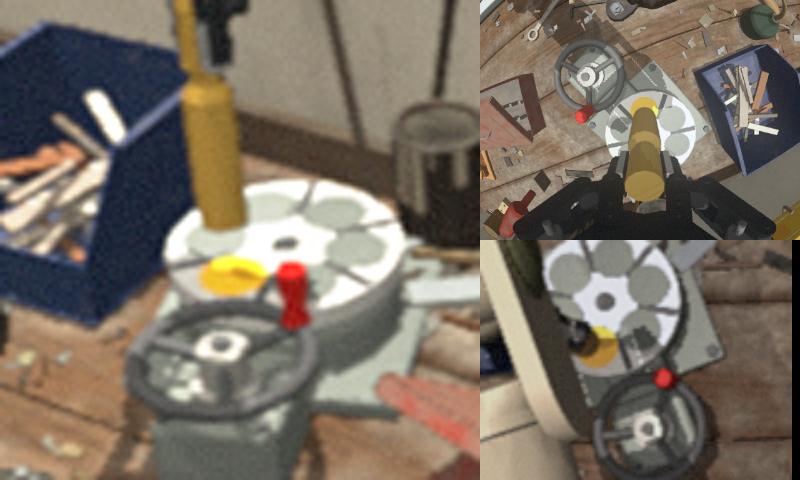

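```bash
cat > tilt.py <<'E'
from goto import *
from scipy.optimize import least_squares
D=np.load('hover.npz');T=D['pos'];Rm=D['rot']
def proj(n,P):
    c=ctrl.camera_info(n);K=c['camera_matrix']
    if n=='wrist':
        H=c['hand_eye'];q=(np.linalg.inv(H)@np.r_[Rm.T@(P-T),1])[:3]
        t=np.arctan2(np.hypot(q[0],q[1]),q[2]);return K[:2,2]+K[0,0]*t*q[:2]/np.hypot(q[0],q[1])
    q=c['orientation'].T@(P-c['position']);return (K@(q/q[2]))[:2]
base=T+Rm[:,2]*.1243
for n,(a_,b,c,d) in(('scene',(150,85,176,150)),('wrist',(395-395+240,130,290,330))):
    m=mask(D[n],(15,110,40),(30,255,255));k=np.zeros_like(m);k[b:d,a_:c]=m[b:d,a_:c]
    bl=max(blobs(k),key=lambda x:x[1][4]);print(n,bl[1])
    for v in range(bl[1][1],bl[1][1]+bl[1][3],5 if n=='scene' else 14):
        u=np.where(bl[0][v])[0];print((v,u.min(),u.max(),(u.min()+u.max())/2),end=' ')
    print()
    for s in(0,.05,.1,.14,.165): print(s,proj(n,base-Rm[:,2]*s).round(1),end=' ')
    print()
E
python3 tilt.py
```

```text
scene [153  88  19  60 575]
(88, np.int64(155), np.int64(157), np.float64(156.0)) (93, np.int64(154), np.int64(158), np.float64(156.0)) (98, np.int64(154), np.int64(158), np.float64(156.0)) (103, np.int64(155), np.int64(159), np.float64(157.0)) (108, np.int64(157), np.int64(161), np.float64(159.0)) (113, np.int64(156), np.int64(167), np.float64(161.5)) (118, np.int64(156), np.int64(169), np.float64(162.5)) (123, np.int64(156), np.int64(170), np.float64(163.0)) (128, np.int64(157), np.int64(170), np.float64(163.5)) (133, np.int64(158), np.int64(170), np.float64(164.0)) (138, np.int64(159), np.int64(169), np.float64(164.0)) (143, np.int64(161), np.int64(170), np.float64(165.5)) 
0 [166.4 144.4] 0.05 [164.3 128.9] 0.1 [162.1 112.6] 0.14 [160.3  98.9] 0.165 [159.1  90. ] 
wrist [ 240  155   50  169 6919]
(155, np.int64(261), np.int64(264), np.float64(262.5)) (169, np.int64(243), np.int64(282), np.float64(262.5)) (183, np.int64(242), np.int64(272), np.float64(257.0)) (197, np.int64(245), np.int64(275), np.float64(260.0)) (211, np.int64(241), np.int64(275), np.float64(258.0)) (225, np.int64(240), np.int64(287), np.float64(263.5)) (239, np.int64(240), np.int64(288), np.float64(264.0)) (253, np.int64(240), np.int64(288), np.float64(264.0)) (267, np.int64(240), np.int64(289), np.float64(264.5)) (281, np.int64(240), np.int64(289), np.float64(264.5)) (295, np.int64(240), np.int64(289), np.float64(264.5)) (309, np.int64(240), np.int64(289), np.float64(264.5)) (323, np.int64(249), np.int64(249), np.float64(249.0)) 
0 [262.1 188.4] 0.05 [261.9 206.8] 0.1 [261.7 234.7] 0.14 [261.5 269.1] 0.165 [261.2 299.9]
```

The hover view shows the spindle upright over the pad (scene crop: base at (225,225), pad at (233,272)), with tilt under 1°. Lower.

Emit:
play_rows:
  rows:
    - [0.5,-1.2,-5,0.001,-0.0045,0,0]
    - [0.5,-1.2,-12,0.001,-0.0045,0,0]
    - [0.5,-1.2,-20,0.001,-0.0045,0,0]
    - [0.5,-1.2,-28,0.001,-0.0045,0,0]
    - [0.5,-1.2,-35,0.001,-0.0045,0,0]
    - [0.5,-1.2,-40,0.001,-0.0045,0,0]
    - [0.5,-1.2,-41,0.001,-0.0045,0,0]
    - [0.5,-1.2,-41,0.001,-0.0045,0,0]
    - [0.5,-1.2,-41,0.001,-0.0045,0,0]
    - [0.5,-1.2,-41,0.001,-0.0045,0,0]

```text
t: 35.6
position: [0.5841, 0.3197, 0.2053]
tcp_rot: [[-0.922, 0.388, 0.001], [0.388, 0.922, 0.0], [-0.001, 0.001, -1.0]]
force: [-0.4, -0.2, -2.4]
gripper_width: 0.313
```

Emit:
play_rows:
  rows:
    - [0,0,-0.5,0,0,0,0]
    - [0,0,-1,0,0,0,0]
    - [0,0,-1.5,0,0,0,0]
    - [0,0,-2,0,0,0,0]
    - [0,0,-2.5,0,0,0,0]
    - [0,0,-3,0,0,0,0]
    - [0,0,-3.5,0,0,0,0]
    - [0,0,-4,0,0,0,0]
    - [0,0,-4,0,0,0,0]
    - [0,0,-4,0,0,0,0]

```text
t: 36.6
position: [0.5841, 0.3197, 0.2013]
tcp_rot: [[-0.922, 0.388, 0.001], [0.388, 0.922, 0.0], [-0.0, 0.001, -1.0]]
force: [-0.7, 0.2, -2.7]
gripper_width: 0.313
```

Emit:
play_rows:
  rows:
    - [0,0,-0.4,0,0,0,0]
    - [0,0,-0.8,0,0,0,0]
    - [0,0,-1.2,0,0,0,0]
    - [0,0,-1.6,0,0,0,0]
    - [0,0,-2,0,0,0,0]
    - [0,0,-2.4,0,0,0,0]
    - [0,0,-2.7,0,0,0,0]
    - [0,0,-3,0,0,0,0]
    - [0,0,-3,0,0,0,0]
    - [0,0,-3,0,0,0,0]

```text
t: 37.6
position: [0.5841, 0.3197, 0.1984]
tcp_rot: [[-0.922, 0.388, 0.001], [0.388, 0.922, 0.0], [-0.001, 0.001, -1.0]]
force: [0.2, -0.2, -2.2]
gripper_width: 0.307
```

```bash
python3 -c "
from goto import *
goto([.584,.3195,.2],RD)
im,d=ctrl.capture('scene');w,_=ctrl.capture('wrist')
cv2.imwrite('pics/low.png',np.hstack([cv2.resize(im[90:190,125:225],(400,400),interpolation=2),w[120:320,165:365].repeat(2,0).repeat(2,1)])[:,:,::-1])"
```

```text
shift [-0.1 -0.2  1.6] rot [-0.0004  0.0008 -0.0017] joints [ 18.5  35.   56.9   0.   88.1 -48.6] force [ 0.1806 -0.2031 -2.1941] pos [0.5841 0.3197 0.1984] w 0.30741618778857205
```

View pics/low.png

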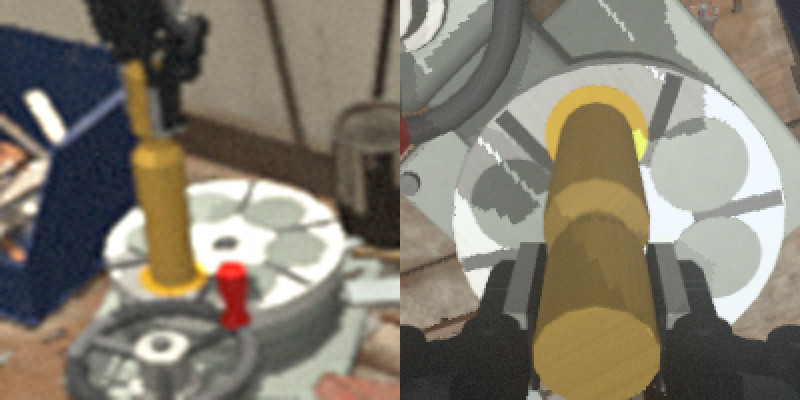

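Spindle base sits inside the yellow disc with even margins (wrist crop: pad 546–648, body 563–633), not yet touching. Continue down.

Emit:
play_rows:
  rows:
    - [0,0,-0.4,0,0,0,0]
    - [0,0,-0.8,0,0,0,0]
    - [0,0,-1.2,0,0,0,0]
    - [0,0,-1.6,0,0,0,0]
    - [0,0,-2,0,0,0,0]
    - [0,0,-2.4,0,0,0,0]
    - [0,0,-2.7,0,0,0,0]
    - [0,0,-3,0,0,0,0]
    - [0,0,-3,0,0,0,0]
    - [0,0,-3,0,0,0,0]

```text
t: 38.7
position: [0.5846, 0.3197, 0.1983]
tcp_rot: [[-0.922, 0.388, 0.005], [0.388, 0.922, 0.001], [-0.004, 0.003, -1.0]]
force: [-3.4, -2.1, 14.9]
gripper_width: 0.312
```

Emit:
play_rows:
  rows:
    - [-0.3,0,-0.8,0,0.003,0,0]
    - [-0.5,0,-0.3,-0.001,0.004,0,0]
    - [-0.5,0,-0.3,-0.001,0.004,0,0]
    - [-0.5,0,-0.3,-0.001,0.004,0,0]
    - [-0.5,0,-0.3,-0.001,0.004,0,0.33]
    - [-0.5,0,-0.3,-0.001,0.004,0,0.36]
    - [-0.5,0,-0.3,-0.001,0.004,0,0.4]
    - [-0.5,0,-0.3,-0.001,0.004,0,0.5]
    - [-0.5,0,-0.3,-0.001,0.004,0,0.65]
    - [-0.5,0,-0.3,-0.001,0.004,0,0.8]

```text
t: 39.7
position: [0.584, 0.3197, 0.198]
tcp_rot: [[-0.922, 0.388, 0.001], [0.388, 0.922, 0.0], [-0.001, 0.0, -1.0]]
force: [-0.4, -0.1, 0.5]
gripper_width: 0.793
```

Emit:
play_rows:
  rows:
    - [0,0,0,0,0,0,1]
    - [0,0,0,0,0,0,1]
    - [0,0,5,0,0,0,1]
    - [0,0,15,0,0,0,1]
    - [0,0,30,0,0,0,1]
    - [0,0,50,0,0,0,1]
    - [0,0,75,0,0,0,1]
    - [0,0,100,0,0,0,1]
    - [-20,-10,115,0,0,0,1]
    - [-50,-30,120,0,0,0,1]

```text
t: 40.7
position: [0.5345, 0.29, 0.3198]
tcp_rot: [[-0.922, 0.388, 0.004], [0.388, 0.922, 0.001], [-0.003, 0.003, -1.0]]
force: [0.5, 0.2, 0.5]
gripper_width: 1.004
```

Emit:
play_rows:
  rows:
    - [-30,-20,0,0,0,0,1]
    - [-60,-40,0,0,0,0,1]
    - [-90,-65,0,0,0,0,1]
    - [-120,-90,0,0,0,0,1]
    - [-150,-115,0,0,0,0,1]
    - [-180,-140,0,0,0,0,1]
    - [-180,-160,0,0,0,0,1]
    - [-180,-160,0,0,0,0,1]
    - [-180,-160,0,0,0,0,1]
    - [-180,-160,0,0,0,0,1]

```text
t: 41.7
position: [0.3548, 0.1305, 0.32]
tcp_rot: [[-0.922, 0.387, 0.004], [0.387, 0.922, 0.002], [-0.003, 0.003, -1.0]]
force: [0.3, 0.1, 0.1]
gripper_width: 0.998
```

```bash
python3 crank.py fin; python3 -c "
from h import *
S,T=[ctrl.capture(n) for n in('scene','top')]
P=cloud('top',T[1]);m=mask(T[0],(15,60,40),(35,255,255));Q=P[140:215,110:190][m[140:215,110:190]>0];Q=Q[Q[:,2]>.2];print('head',len(Q),Q.mean(0),Q.max(0))
k=np.zeros_like(m);k[140:215,110:190]=m[140:215,110:190]*(P[140:215,110:190,2]>.225)
for b,s,c in blobs(k): print(s,c,plane('top',c,.24))
cv2.imwrite('pics/fin2.png',np.hstack([cv2.resize(S[0][90:190,125:225],(400,400),interpolation=2),cv2.resize(T[0][140:240,95:195],(400,400),interpolation=2)])[:,:,::-1])"
```

```text
[0.3548 0.1305 0.32  ] [0.3451 0.1003 0.1112]
scene [179 156   8  16  84] [182.7024 163.1786] [0.5323 0.2308 0.1239] angle -27.414571282100425
top [167 204  10   8  59] [171.1017 207.3898] [0.542  0.2325 0.1363] angle -21.30438870297488
pad scene [161 156  16   8  42] [168.4048 160.0238] [[0.5758 0.3149 0.075 ]]
pad top [120 181  12  11 101] [125.5248 186.0495] [[0.607  0.3675 0.075 ]]
pad top [142 186  10  13  42] [147.9762 190.5   ] [[0.5935 0.3066 0.075 ]]
head 168 [0.58   0.308  0.2556] [0.5962 0.3305 1.148 ]
[120 181  14  12 132] [126.2121 186.4621] [[0.5834 0.3159 0.24  ]]
```

View pics/fin2.png

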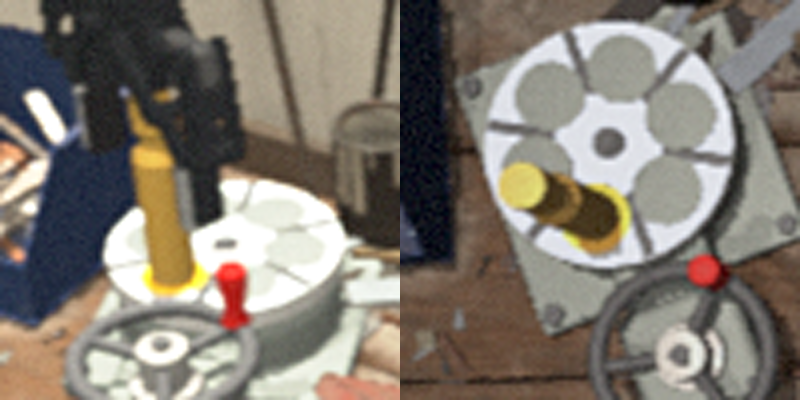

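```bash
python3 -c "
from bench import ctrl
print(ctrl.get_obs()['force'],ctrl.close_job())"
```

```text
the job is handed in; nothing more can be done
[-0.25282974  0.32911462 -0.69186662] None
```

The job is done and handed in at about 42 s.

- **Winding clockwise:** I wound the handwheel clockwise until it came up against its stop, after about 188° of turn, with about 43 N felt at the fingertips. My first grip on the crank slipped off partway, so from there I pushed the crank round with shut fingers.
- **Two turns back:** I wound it back anticlockwise two full turns. Both cameras put the crank back on its stop position to within about 0.1 pixel, well under 2° of wheel. The table had advanced about 60°.
- **Spindle:** I pulled it out along its axis, lowered it onto the yellow pad until it touched (about 15 N), and released it with the arm clear.
- **Last checks:** The final pictures show the spindle standing upright, broad end down inside the pad, and the crank unmoved. The scene camera hints it may sit 1–1.5 mm off centre. That is within the 2 mm calibration, so I left it. I did not time its stillness beyond the roughly 2 s between release and those pictures.
- **Bystanders:** I never moved the arm near the angle iron or the brass block at table level, but I did not check their positions afterwards.

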